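# Sweep the axle washers through the gate into the tray's catch slot

### The arm

A 7-joint arm with a two-finger parallel gripper is mounted at the origin on the work surface. World frame = base frame: x ahead of the robot, y to its left, z up, the work surface at z = 0. Lengths are in mm, angles in rad, forces in N, time in s.
With the tool pointing down it reaches from about 400 to 850 mm from the base axis. Payload 4.4 kg.
Tool frame: the origin (TCP) lies at the very end of the fingers, on their centre line; the grasp point (between the pads) lies ctrl.grip_depth behind it (ctrl.grip_depth is the distance from the TCP to the grasp point, in mm); x points along the fingers, y is the direction in which the jaws open and shut, and the axes are right-handed (so a half turn about x gives the same grasp; the last joint's range is limited). The gripper opens to 94 mm and grips with 3 to 60 N. Pads are 16 mm wide; open, the fingers measure 119 mm over their backs; the gripper's body (75 mm by 177 mm) begins 78 mm behind the grasp point.
Start: joints at [-0.066, 0.628, 0.038, 1.517, -0.027, 0.996, -0.02], TCP at [650.014, 0.028, 205.478] pointing down, gripper open.
Joint ranges: [-3.06, 3.06], [-0.37, 2.12], [-1.25, 1.32], [0.18, 2.47], [-1.1, 4.24], [0.23, 1.98], [-2.94, 2.94]. Speed limits (rad/s): [2.57, 2.57, 3.14, 3.14, 3.14, 3.14, 3.14].

### API

Orientations are given as a rotation vector (axis times angle).
In Python, from station import ctrl gives the robot as it stands.
- The arm moves only by the tool apply_moves, never from a script. Its argument "commands" is one flat list of numbers, 7 for each row, row after row: the opening, from 0 (shut) to 1 (fully open), then the shift along the tool's x, y, z in m, then the turn, a rotation vector about the tool's x, y, z in rad. In form: [jaw, dx, dy, dz, wx, wy, wz, jaw, dx, dy, dz, wx, wy, wz, ...]. A call has exactly 10 rows; each row is the pose to reach, as a shift and turn from the pose commanded when the call began, along the tool's axes at that moment; what a row does not reach only later rows make up. A row lasts 1/8 s, in which the tool goes at most 62.5 mm and 10.7 degrees, less where a joint would pass 70% of its speed; a pose out of reach is approached as far as the arm can. A call with a gripper value outside its range is refused whole. The fingers move at their own pace and stop on an object; "force" is the grip in N (left out, the last holds). Time passes only in rows, so rows that repeat a pose let the fingers close, or fill a call up. It gives the time, the measured TCP pose, the force and the opening at its end, in the units of the state.
- ctrl.sense(): the state, without advancing time (a new reading comes with each control period).
- ctrl.camera(name): name is "scene" or "side" or "wrist"; returns a dict with "pixels" (400x640x3 uint8, red, green, blue), "intrinsics" (3x3 intrinsics, pixels), "R" (3x3) and "t" (3): a world point X has camera coordinates R X + t; the wrist camera has in their place "T_tool_cam" (4x4, takes a point from camera to tool coordinates, whose origin is the TCP and whose axes are the tool frame's). Camera axes: x right, y down, z forward; pixel columns grow to the right and rows downward; lengths in mm; the calibration is good to about 2 mm. A picture is of the moment at which its call begins: read the wrist's pose just before it. There is no depth.
- ctrl.job_done(): hands the job in, once; it reports no verdict.
The state is a dict: "clock": time; "q": joint angles; "qd": joint speeds; "effort": joint torques, N m; "tcp_pos": TCP position; "eef_rot": TCP orientation; "force": force on the tool from outside, world axes, zero at the start; "wrist_torque": the same for the moment, N m; "opening": finger opening in mm.
Only numpy, scipy, OpenCV 4.12 (cv2) and the standard library are available. Lean on these libraries where they do the work, as an engineer would, in place of code of your own. Each camera call takes 0.05 s, during which the arm holds its last target. There are 200 camera calls.

### The job

On the red sorting tray, sweep the three flat steel washers with your fingertips along the deck, one at a time, through the gap between the yellow fences so that each drops into the white-floored catch slot behind it. Only push them, do not pick them up; leave the socket and the brass bush standing where they are on the tray, leave everything else on the bench alone, and finish with the hand clear.

Things in the scene. Friction and masses are not known exactly. Their poses are not given: they have to be found in the camera images.
- tray: Red sorting tray, fixed. Origin: on the bench; x points out through the gate (away from the robot, within 30 degrees), y left, z up. Flat dark deck 70 mm above the bench, x -130 to 100 mm, y -190 to 190 mm; rim 12 mm high, 6 mm thick on both sides and the near edge. Washers, socket and bush start in any order on an arc about 155 mm from the gate, 70 mm apart. The deck ends in a sheer drop at x = 100 mm.
- gate (a point): Centre of the gate, on the deck surface (tray x 95 mm, y 0, 70 mm above the bench). The gate is the one gap, 50 mm wide (tray y -25 to 25 mm), in a yellow fence that stands along the deck's far edge: 10 mm thick (tray x 90 to 100 mm), 22 mm high (top 92 mm above the bench).
- slot (a point): Centre of the white floor of the catch slot, an open-topped trough right behind the fence: 64 mm long (tray x 100 to 164 mm), 120 mm wide (tray y -60 to 60 mm), floor 6 mm above the bench, 64 mm below the deck; its far wall rises to 82 mm, its side walls to 70 mm above the bench.
- washer1: One of three identical flat bright steel washers for a wheel axle: 32 mm outside diameter, 17 mm hole (not for a finger: push on the rim), 8 mm thick, 25 to 50 g, lying flat on the tray's deck. Origin: centre of the underside; z is the washer's axis, pointing up.
- washer2: One of three identical flat bright steel washers for a wheel axle: 32 mm outside diameter, 17 mm hole (not for a finger: push on the rim), 8 mm thick, 25 to 50 g, lying flat on the tray's deck. Origin: centre of the underside; z is the washer's axis, pointing up.
- washer3: One of three identical flat bright steel washers for a wheel axle: 32 mm outside diameter, 17 mm hole (not for a finger: push on the rim), 8 mm thick, 25 to 50 g, lying flat on the tray's deck. Origin: centre of the underside; z is the washer's axis, pointing up.
- socket: Bystander: aluminium-coloured spanner socket standing upright on the deck, 28 mm diameter at the foot, 22 mm at the top, 34 mm tall, 90 g. Origin: centre of its underside, z up. To be left where it stands.
- bush: Bystander: brass flanged bush standing upright on the deck, flange 32 mm diameter and 6 mm thick at the foot, body 22 mm diameter, 28 mm tall in all, 80 g. Origin: centre of its underside, z up. To be left where it stands.
- spray: Bystander: blue spray can with a red cap on the bench, 64 mm diameter, 190 mm tall. Origin: centre of its underside.
- jar: Bystander: amber glass jar with a black cap on the bench, 70 mm diameter, 90 mm tall. Origin: centre of its underside.
- wrench: Bystander: steel wrench lying on the bench to the right, 170 mm long along its x axis.
- mug: Bystander: white mug on the bench to the left, 80 mm diameter, 90 mm tall. Origin: centre of its underside.

How it is judged:
By the outcome, as a careful person would: the job done as asked, in the order asked, and still so for the second after the job is handed in, with the robot touching nothing.
It also fails if it takes over 72 s, if anything falls off the work surface, if the arm or the gripper's body presses on something with over 40 N, if the wrist force passes 120 N, or if a joint passes its speed limit or range.

## Working session

There is one attempt and no reset: what is moved stays moved. The work goes in short steps, Python scripts to look and compute and a tool call to move; the robot and the scene stay as the last step left them, time stands still between calls to the robot, and variables do not carry over. Pictures are saved under pics/ and viewed, about 8 in all and at most 12, crops included, and the job is handed in when it is done.

Besides the shell and the picture viewer there is one more tool, called after "Request:" as name(argument=value, ...) on one line, values as JSON. apply_moves: Moves the arm, as the interface text tells. Its arguments: {"type":"object","properties":{"commands":{"type":"array"},"force":{"type":"number"}},"required":["commands"]}

```bash
mkdir -p pics; ls; python3 - <<'E'
from station import ctrl
import cv2,numpy as np
s=ctrl.sense();print(s, ctrl.grip_depth)
for n in ["scene","side","wrist"]:
    c=ctrl.camera(n);cv2.imwrite(f"pics/{n}0.png",c["pixels"][:,:,::-1])
    print(n,{k:np.round(v,3).tolist() for k,v in c.items() if k!="pixels"})
E
```

```text
pics
{'clock': 0.0, 'q': array([-0.06580488,  0.62932041,  0.03843262,  1.51832232, -0.02697391,
        0.9962804 , -0.02001472]), 'qd': array([ 0.00085013, -0.00116996,  0.00105456, -0.0009382 , -0.00118657,
        0.00113856,  0.00076929]), 'effort': array([ 1.05774864e-04, -5.49729431e+01,  1.14371493e+00, -1.86633307e+01,
       -5.21096285e-02,  2.37884105e-02,  1.36332897e-04]), 'tcp_pos': array([6.49362288e+02, 3.04368558e-02, 2.04585223e+02]), 'eef_rot': array([ 1.20830468,  1.21051223, -1.21054246]), 'force': array([ 0.41173223,  0.52516275, -0.33567752]), 'wrist_torque': array([-0.00780918, -0.00517943,  0.0305171 ]), 'opening': 94.00948339632795} 18.8
scene {'intrinsics': [[372.195, 0.0, 325.719], [0.0, 372.195, 197.499], [0.0, 0.0, 1.0]], 'R': [[0.845, 0.535, -0.004], [0.412, -0.656, -0.632], [-0.341, 0.533, -0.775]], 't': [-463.54, -206.19, 1373.605]}
side {'intrinsics': [[364.464, 0.0, 318.964], [0.0, 364.464, 196.775], [0.0, 0.0, 1.0]], 'R': [[-0.99, -0.137, -0.01], [-0.059, 0.486, -0.872], [0.125, -0.863, -0.49]], 't': [577.558, 105.84, 1203.585]}
wrist {'intrinsics': [[347.221, 0.0, 319.851], [0.0, 347.221, 198.682], [0.0, 0.0, 1.0]], 'T_tool_cam': [[-0.0, -0.279, 0.96, -179.279], [1.0, -0.0, 0.0, -0.082], [0.0, 0.96, 0.279, -81.626], [0.0, 0.0, 0.0, 1.0]]}
```

View pics/scene0.png

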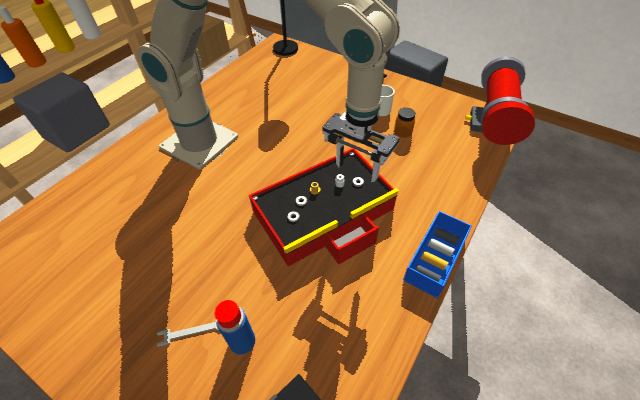

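View pics/wrist0.png

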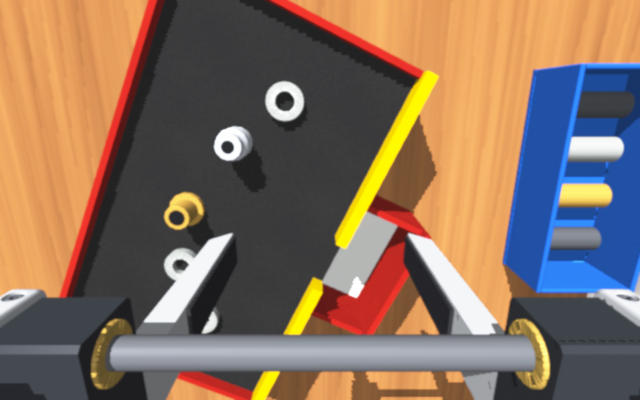

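View pics/side0.png

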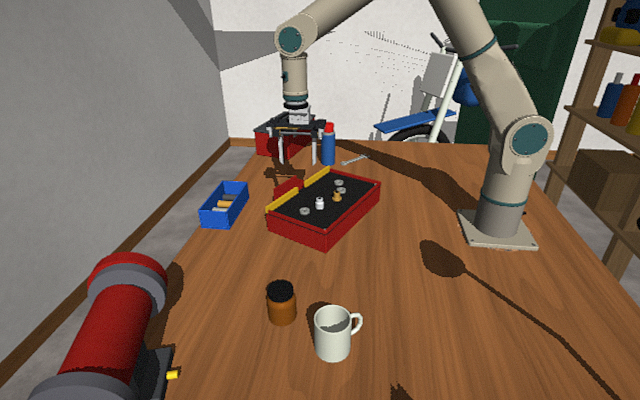

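The tray is turned about 28° clockwise. The scene view shows washers at about (301,201), (293,216) and (358,182), the socket at (340,181) and the bush at (315,188). In the wrist view washers are at (285,101), (181,265) and (207,320), and the gate gap lies at about (332,263). Next I triangulate.

```bash
cat > h.py <<'E'
import numpy as np,cv2
from scipy.spatial.transform import Rotation as Ro
from station import ctrl
def grab(n):
    s=ctrl.sense();c=ctrl.camera(n)
    if n=="wrist":
        M=c["T_tool_cam"];Rt=Ro.from_rotvec(s["eef_rot"]).as_matrix()
        Rwc=Rt@M[:3,:3];o=Rt@M[:3,3]+s["tcp_pos"];c["R"]=Rwc.T;c["t"]=-Rwc.T@o
    return c
def proj(c,X):
    p=(np.atleast_2d(X)@c["R"].T+c["t"])@c["intrinsics"].T;return p[:,:2]/p[:,2:]
def onplane(c,uv,z):
    d=np.c_[np.atleast_2d(uv),np.ones(len(np.atleast_2d(uv)))]@np.linalg.inv(c["intrinsics"]).T@c["R"]
    o=-c["R"].T@c["t"];return o+d*((z-o[2])/d[:,2:])
def tri(cs,uvs):
    P=[c["intrinsics"]@np.c_[c["R"],c["t"]] for c in cs]
    X=cv2.triangulatePoints(P[0],P[1],*[np.array(u,float).reshape(2,1) for u in uvs]);return (X[:3]/X[3]).ravel()
def rectify(c,z,x0,x1,y0,y1,k):  # top view: up=+x, left=+y, k px/mm
    xs=np.arange(x1,x0,-1/k);ys=np.arange(y1,y0,-1/k);X,Y=np.meshgrid(xs,ys,indexing="ij")
    m=proj(c,np.stack([X,Y,0*X+z],-1).reshape(-1,3)).reshape(*X.shape,2).astype(np.float32)
    return cv2.remap(c["pixels"][:,:,::-1].copy(),m,None,cv2.INTER_CUBIC)
E
python3 - <<'E'
from h import *
w=grab("wrist");s=grab("scene");np.set_printoptions(precision=1,suppress=True)
for n,a,b in [("w1",(285,101),(358,182)),("w2",(181,265),(301,201)),("w3",(207,320),(293,216)),("sock",(228,147),(340,177)),("bush",(178,217),(315,184))]:
    X=tri([w,s],[a,b]);print(n,X,onplane(w,a,78)[0],onplane(s,b,78)[0])
hsv=cv2.cvtColor(w["pixels"],cv2.COLOR_RGB2HSV)
m=cv2.inRange(hsv,(24,180,120),(34,255,255))
n,l,st,ce=cv2.connectedComponentsWithStats(m)
for i in range(1,n):
    if st[i,4]>150:
        p=np.argwhere(l==i)[:,::-1].astype(float);q=onplane(w,p,92)[:,:2].astype(np.float32)
        r=cv2.minAreaRect(q);print(st[i],r,cv2.boxPoints(r).tolist())
a=rectify(w,78,420,790,-200,220,1.4);b=rectify(s,78,420,790,-200,220,1.4)
cv2.imwrite("pics/rw.png",a);cv2.imwrite("pics/rs.png",b);print(a.shape)
E
```

```text
w1 [618.2  78.6  70.9] [619.8  79.   78. ] [620.1  72.7  78. ]
w2 [511.6 -77.7  71.7] [514.3 -74.5  78. ] [514.8 -81.7  78. ]
w3 [ 529.8 -138.4   76.5] [ 534.  -136.5   78. ] [ 526.7 -138.8   78. ]
sock [573.8  42.9 100.8] [568.5  40.1  78. ] [562.8  61.1  78. ]
bush [524.2 -18.6  97.5] [517.1 -25.1  78. ] [513.   -4.3  78. ]
[ 336   71  102  177 3182] ((701.580322265625, 27.116554260253906), (164.85096740722656, 14.677902221679688), 64.44468688964844) [[659.4024658203125, -44.07928466796875], [672.6444091796875, -50.41107177734375], [743.7581787109375, 98.31239318847656], [730.5162353515625, 104.64418029785156]]
[285 278  37  56 843] ((634.8956298828125, -113.48347473144531), (67.37757873535156, 14.322314262390137), 64.58832550048828) [[613.9708251953125, -140.83981323242188], [626.907470703125, -146.9857940673828], [655.8204345703125, -86.12713623046875], [642.8837890625, -79.98115539550781]]
[252 372  27  28 421] ((591.3562622070312, -205.13467407226562), (43.50238800048828, 14.508247375488281), 64.78619384765625) [[575.52734375, -221.7232666015625], [588.6533203125, -227.90374755859375], [607.1851806640625, -188.54608154296875], [594.0592041015625, -182.3656005859375]]
(518, 588, 3)
```

View pics/rw.png

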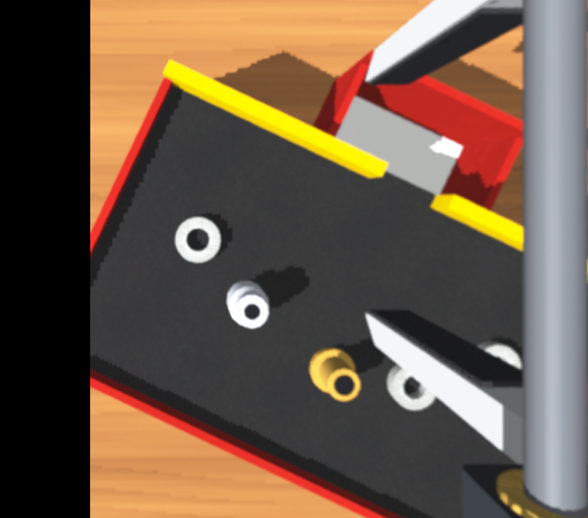

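View pics/rs.png

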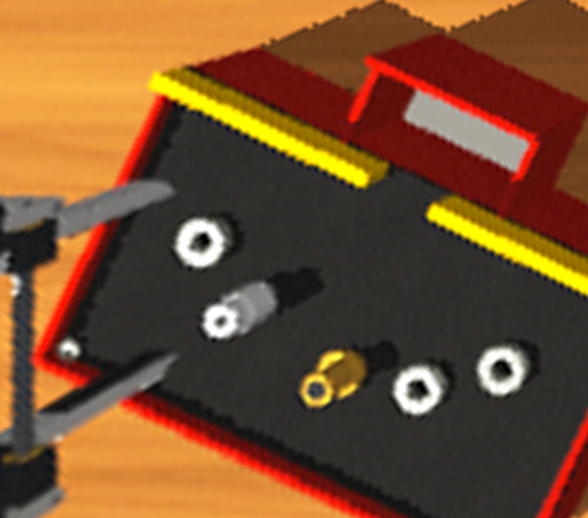

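```bash
cat >> h.py <<'E'
TX=np.array([.902,-.431]);TY=np.array([.431,.902]);G=np.array([657.3,-70.8]);PSI=-0.446
def tray(x,y): return G+(x-95)*TX+y*TY
def rows(targets,jaw):  # targets: (x,y,z,heading); tool z axis = heading, x down
    s=ctrl.sense();R0=Ro.from_rotvec(s["eef_rot"]).as_matrix();out=[]
    print("at",np.round(s["tcp_pos"],1),"F",np.round(s["force"],1),"open",round(s["opening"],1),"t",s["clock"])
    for x,y,z,a in targets:
        zt=np.array([np.cos(a),np.sin(a),0]);xt=np.array([0,0,-1.]);Rt=np.c_[xt,np.cross(zt,xt),zt]
        d=R0.T@(np.array([x,y,z])-s["tcp_pos"])/1000;w=Ro.from_matrix(R0.T@Rt).as_rotvec()
        out.append([jaw]+[round(float(v),3) for v in d]+[round(float(v),2) for v in w])
    for i in range(0,len(out),10):
        print(",".join(str(v) for r in out[i:i+10] for v in r),"\n")
D=22.4
def path(P0,h0,z,step=10,wp=50,end=118,k0=60,k1=50):
    P0=np.array(P0,float);P3=tray(wp,0);P1=P0+k0*np.array([np.cos(h0),np.sin(h0)]);P2=P3-k1*TX
    t=np.linspace(0,1,400)[:,None]
    B=(1-t)**3*P0+3*(1-t)**2*t*P1+3*(1-t)*t*t*P2+t**3*P3
    B=np.r_[B,P3+np.linspace(0.2,end-wp,200)[:,None]*TX]
    h=np.gradient(B,axis=0);a=np.unwrap(np.arctan2(h[:,1],h[:,0]))
    F=B-D*np.c_[np.cos(a),np.sin(a)]
    L=np.r_[0,np.cumsum(np.maximum(np.linalg.norm(np.diff(F,axis=0),axis=1),np.abs(np.diff(a))*80))]
    q=np.linspace(0,L[-1],int(np.ceil(L[-1]/step))+1)
    return [(np.interp(v,L,F[:,0]),np.interp(v,L,F[:,1]),z,np.interp(v,L,a)) for v in q]
E
python3 - <<'E'
from h import *
h=-1.40;hv=np.array([np.cos(h),np.sin(h)]);p=np.array([617.8,77.5])-36*hv
print(p);rows([(*p,z,h) for z in (180,150,120,105,105,100,95,90,90,90)],0.15)
T=path([617.8,77.5],h,73)
for t in T:print(np.round(t[:2],0),round(np.degrees(t[3])),end=" ")
E
```

```text
[611.68118286 112.97619028]
at [649.7   0.  205.1] F [ 0.3 -0.5  0.8] open 93.9 t 0.25
0.15,0.025,-0.038,-0.113,-0.17,-0.0,0.0,0.15,0.055,-0.038,-0.113,-0.17,-0.0,0.0,0.15,0.085,-0.038,-0.113,-0.17,-0.0,0.0,0.15,0.1,-0.038,-0.113,-0.17,-0.0,0.0,0.15,0.1,-0.038,-0.113,-0.17,-0.0,0.0,0.15,0.105,-0.038,-0.113,-0.17,-0.0,0.0,0.15,0.11,-0.038,-0.113,-0.17,-0.0,0.0,0.15,0.115,-0.038,-0.113,-0.17,-0.0,0.0,0.15,0.115,-0.038,-0.113,-0.17,-0.0,0.0,0.15,0.115,-0.038,-0.113,-0.17,-0.0,0.0 

[614. 100.] -80 [617.  91.] -86 [620.  81.] -92 [621.  72.] -97 [621.  62.] -102 [620.  52.] -105 [618.  43.] -107 [616.  33.] -109 [613.  24.] -109 [609.  15.] -107 [605.   7.] -102 [601.  -0.] -95 [598.  -5.] -88 [596.  -9.] -81 [594. -12.] -74 [592. -16.] -67 [591. -20.] -60 [590. -24.] -53 [590. -28.] -46 [591. -32.] -39 [593. -37.] -32 [597. -42.] -26 [605. -46.] -26 [614. -50.] -26 [623. -54.] -26 [632. -59.] -26 [640. -63.] -26 [649. -67.] -26 [658. -71.] -26
```

Request:
apply_moves(commands=[0.15,0.025,-0.038,-0.113,-0.17,0,0,0.15,0.055,-0.038,-0.113,-0.17,0,0,0.15,0.085,-0.038,-0.113,-0.17,0,0,0.15,0.1,-0.038,-0.113,-0.17,0,0,0.15,0.1,-0.038,-0.113,-0.17,0,0,0.15,0.105,-0.038,-0.113,-0.17,0,0,0.15,0.11,-0.038,-0.113,-0.17,0,0,0.15,0.115,-0.038,-0.113,-0.17,0,0,0.15,0.115,-0.038,-0.113,-0.17,0,0,0.15,0.115,-0.038,-0.113,-0.17,0,0], force=20)

```text
clock: 1.5
tcp_pos: [612.1, 113.1, 90.6]
eef_rot: [1.083, 1.285, -1.083]
force: [0.2, 0.1, 0.4]
opening: 13.9
```

```bash
python3 - <<'E'
from h import *
w=grab("wrist");s=grab("scene")
a=w["pixels"][:,:,::-1];b=rectify(s,78,480,690,-170,150,2)
cv2.imwrite("pics/w1.png",np.vstack([a[:400,:640],cv2.resize(b,(640,420))])[:, :]) if 0 else cv2.imwrite("pics/w1.png",np.hstack([cv2.resize(a,(480,300)),cv2.resize(b,(320,210))[:,:].copy() if 0 else cv2.copyMakeBorder(cv2.resize(b,(320,210)),0,90,0,0,cv2.BORDER_CONSTANT)]))
print(proj(w,[[617.8,77.5,78],[513,-76.5,78],[*G,70]]),proj(s,[[*G,70]]))
h=-1.40;hv=np.array([np.cos(h),np.sin(h)]);p=np.array([617.8,77.5])-36*hv
rows([(*p,z,h) for z in (86,82,79,76,74,73,73,73,73,73)],0.15)
T=path([617.8,77.5],h,73,k0=45,k1=25)
for t in T:print(np.round(t[:2],0),round(np.degrees(t[3])),end=" ")
E
```

```text
[[319.16265767 293.7450226 ]
 [142.77500542 455.51974976]
 [337.28908685 463.51843599]] [[344.58615251 221.07423262]]
at [612.2 113.1  90.7] F [ 0.2 -0.2  0.4] open 14.1 t 1.6
0.15,0.005,-0.0,0.0,-0.0,-0.0,-0.0,0.15,0.009,-0.0,0.0,-0.0,-0.0,-0.0,0.15,0.012,-0.0,0.0,-0.0,-0.0,-0.0,0.15,0.015,-0.0,0.0,-0.0,-0.0,-0.0,0.15,0.017,-0.001,0.0,-0.0,-0.0,-0.0,0.15,0.018,-0.001,0.0,-0.0,-0.0,-0.0,0.15,0.018,-0.001,0.0,-0.0,-0.0,-0.0,0.15,0.018,-0.001,0.0,-0.0,-0.0,-0.0,0.15,0.018,-0.001,0.0,-0.0,-0.0,-0.0,0.15,0.018,-0.001,0.0,-0.0,-0.0,-0.0 

[614. 100.] -80 [618.  90.] -87 [619.  81.] -91 [620.  71.] -94 [620.  61.] -97 [619.  51.] -98 [618.  41.] -99 [617.  31.] -99 [615.  22.] -99 [613.  12.] -98 [611.   2.] -95 [609.  -7.] -90 [606. -15.] -83 [604. -19.] -76 [602. -23.] -69 [601. -26.] -62 [599. -29.] -55 [598. -32.] -48 [597. -35.] -41 [597. -38.] -34 [596. -41.] -27 [604. -45.] -26 [613. -50.] -26 [622. -54.] -26 [631. -58.] -26 [640. -63.] -26 [649. -67.] -26 [658. -71.] -26
```

View pics/w1.png

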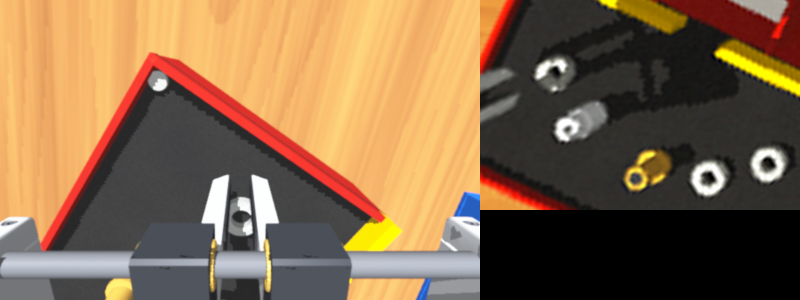

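The wrist view has the washer centred between the fingers, at full-frame (320,293), where I predicted it. Descending.

Request:
apply_moves(commands=[0.15,0.005,0,0,0,0,0,0.15,0.009,0,0,0,0,0,0.15,0.012,0,0,0,0,0,0.15,0.015,0,0,0,0,0,0.15,0.017,0,0,0,0,0,0.15,0.018,0,0,0,0,0,0.15,0.018,0,0,0,0,0,0.15,0.018,0,0,0,0,0,0.15,0.018,0,0,0,0,0,0.15,0.018,0,0,0,0,0])

```text
clock: 2.85
tcp_pos: [612.0, 113.0, 72.6]
eef_rot: [1.083, 1.285, -1.083]
force: [-0.9, -0.1, -0.0]
opening: 14.3
```

```bash
python3 - <<'E'
from h import *
T=path([617.8,77.5],-1.40,73,k0=45,k1=25)
rows(T[:20],0.15);print(len(T))
E
```

```text
at [612.  113.   72.6] F [-0.9 -0.1 -0. ] open 14.3 t 2.85
0.15,-0.0,-0.0,0.014,0.0,-0.0,-0.0,0.15,-0.0,0.002,0.023,0.11,-0.0,-0.0,0.15,-0.0,0.002,0.033,0.19,-0.0,-0.0,0.15,-0.0,0.001,0.043,0.25,-0.0,-0.0,0.15,-0.0,-0.001,0.053,0.29,-0.0,-0.0,0.15,-0.0,-0.003,0.062,0.31,-0.0,-0.0,0.15,-0.0,-0.006,0.072,0.33,-0.0,-0.0,0.15,-0.0,-0.009,0.081,0.33,-0.0,-0.0,0.15,-0.0,-0.012,0.091,0.33,-0.0,-0.0,0.15,-0.0,-0.016,0.1,0.31,-0.0,-0.0 

0.15,-0.0,-0.02,0.109,0.26,-0.0,-0.0,0.15,-0.0,-0.024,0.118,0.18,-0.0,-0.0,0.15,-0.0,-0.027,0.125,0.05,-0.0,-0.0,0.15,-0.0,-0.03,0.129,-0.07,-0.0,-0.0,0.15,-0.0,-0.033,0.132,-0.19,-0.0,-0.0,0.15,-0.0,-0.035,0.135,-0.32,-0.0,-0.0,0.15,-0.0,-0.037,0.138,-0.44,-0.0,-0.0,0.15,-0.0,-0.038,0.141,-0.56,0.0,-0.0,0.15,-0.0,-0.04,0.144,-0.69,0.0,-0.0,0.15,-0.0,-0.041,0.146,-0.81,0.0,-0.0 

28
```

Request:
apply_moves(commands=[0.15,0,0,0.014,0,0,0,0.15,0,0.002,0.023,0.11,0,0,0.15,0,0.002,0.033,0.19,0,0,0.15,0,0.001,0.043,0.25,0,0,0.15,0,-0.001,0.053,0.29,0,0,0.15,0,-0.003,0.062,0.31,0,0,0.15,0,-0.006,0.072,0.33,0,0,0.15,0,-0.009,0.081,0.33,0,0,0.15,0,-0.012,0.091,0.33,0,0,0.15,0,-0.016,0.1,0.31,0,0])

```text
clock: 4.1
tcp_pos: [613.1, 11.0, 72.5]
eef_rot: [1.311, 1.14, -1.311]
force: [-0.3, -0.4, 0.5]
opening: 13.9
```

```bash
python3 - <<'E'
from h import *
w=grab("wrist");cv2.imwrite("pics/w2.png",w["pixels"][150:,:,::-1])
T=path([617.8,77.5],-1.40,73,k0=45,k1=25)
rows(T[10:],0.15)
E
```

```text
at [612.6   9.   72.5] F [-0.  -1.6 -0.4] open 14.1 t 4.15
0.15,-0.001,-0.001,0.007,-0.05,0.0,0.0,0.15,-0.0,-0.002,0.017,-0.13,0.0,0.0,0.15,-0.0,-0.003,0.024,-0.26,0.0,0.0,0.15,-0.0,-0.004,0.029,-0.38,0.0,0.0,0.15,-0.0,-0.006,0.033,-0.5,0.0,0.0,0.15,-0.0,-0.007,0.036,-0.63,0.0,0.0,0.15,-0.0,-0.008,0.04,-0.75,0.0,0.0,0.15,-0.0,-0.009,0.043,-0.87,0.0,0.0,0.15,-0.0,-0.009,0.046,-1.0,0.0,0.0,0.15,-0.0,-0.009,0.049,-1.12,0.0,0.0 

0.15,-0.0,-0.009,0.052,-1.25,0.0,0.0,0.15,-0.0,-0.001,0.055,-1.27,0.0,0.0,0.15,-0.0,0.009,0.058,-1.27,0.0,0.0,0.15,-0.0,0.018,0.061,-1.27,0.0,0.0,0.15,-0.0,0.028,0.064,-1.27,0.0,0.0,0.15,-0.0,0.037,0.067,-1.27,0.0,0.0,0.15,-0.0,0.047,0.07,-1.27,0.0,0.0,0.15,-0.0,0.056,0.073,-1.27,0.0,0.0
```

View pics/w2.png

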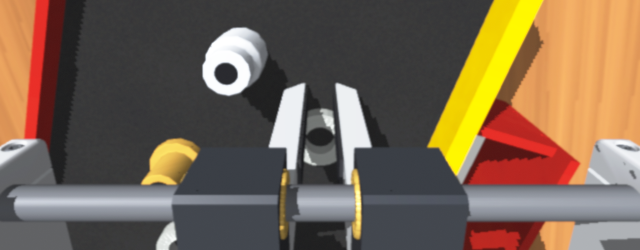

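The washer sits centred in the cradle at full-frame (320,287), and the socket and bush are untouched. On to the turn.

Request:
apply_moves(commands=[0.15,0,-0.001,0.007,-0.05,0,0,0.15,0,-0.002,0.017,-0.13,0,0,0.15,0,-0.003,0.024,-0.26,0,0,0.15,0,-0.004,0.029,-0.38,0,0,0.15,0,-0.006,0.033,-0.5,0,0,0.15,0,-0.007,0.036,-0.63,0,0,0.15,0,-0.008,0.04,-0.75,0,0,0.15,0,-0.009,0.043,-0.87,0,0,0.15,0,-0.009,0.046,-1.0,0,0,0.15,0,-0.009,0.049,-1.12,0,0])

```text
clock: 5.4
tcp_pos: [597.2, -35.8, 72.5]
eef_rot: [0.459, 1.522, -0.459]
force: [-0.3, 0.6, -0.5]
opening: 13.9
```

```bash
python3 - <<'E'
from h import *
w=grab("wrist");cv2.imwrite("pics/w3.png",w["pixels"][:,:,::-1])
T=path([617.8,77.5],-1.40,73,k0=45,k1=25)
print(proj(w,[[*tray(90,25),70],[*tray(90,-25),70],[*tray(50,0),78]]))
rows(T[20:],0.15)
E
```

```text
[[365.16780315 338.20247901]
 [285.31184482 347.74760842]
 [315.63839631 293.54318834]]
at [597.2 -36.5  72.4] F [ 0.2 -1.  -0.2] open 13.8 t 5.45
0.15,-0.001,-0.004,0.002,-0.12,-0.0,0.0,0.15,-0.001,-0.004,0.011,-0.14,-0.0,0.0,0.15,-0.001,-0.002,0.021,-0.14,-0.0,0.0,0.15,-0.001,-0.001,0.03,-0.14,-0.0,0.0,0.15,-0.001,0.001,0.04,-0.14,-0.0,0.0,0.15,-0.001,0.002,0.05,-0.14,-0.0,0.0,0.15,-0.001,0.003,0.06,-0.14,-0.0,0.0,0.15,-0.001,0.005,0.07,-0.14,-0.0,0.0
```

View pics/w3.png

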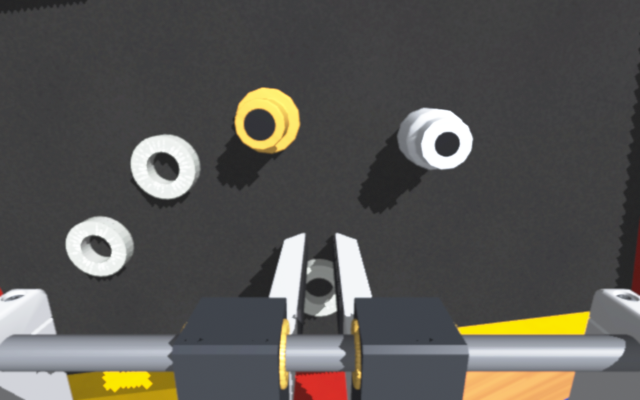

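The washer is still centred at (320,287). Washers 2 and 3 are clearly visible at (165,167) and (99,246). Pushing through the gate.

Request:
apply_moves(commands=[0.15,0,-0.004,0.002,-0.12,0,0,0.15,0,-0.004,0.011,-0.14,0,0,0.15,0,-0.002,0.021,-0.14,0,0,0.15,0,-0.001,0.03,-0.14,0,0,0.15,0,0.001,0.04,-0.14,0,0,0.15,0,0.002,0.05,-0.14,0,0,0.15,0,0.003,0.06,-0.14,0,0,0.15,0,0.005,0.07,-0.14,0,0,0.15,0,0.005,0.07,-0.14,0,0,0.15,0,0.005,0.07,-0.14,0,0])

```text
clock: 6.7
tcp_pos: [658.0, -70.1, 72.4]
eef_rot: [0.354, 1.542, -0.353]
force: [0.1, 0.5, -1.2]
opening: 13.8
```

```bash
python3 - <<'E'
from h import *
w=grab("wrist");s=grab("scene")
a=w["pixels"][:,:,::-1];p=proj(s,[[*G,70]])[0].astype(int);print(p)
b=s["pixels"][p[1]-50:p[1]+50,p[0]-80:p[0]+80,::-1]
cv2.imwrite("pics/w4.png",np.vstack([a[:,:],cv2.resize(b,(320,200)).repeat(1,0) if 0 else cv2.copyMakeBorder(cv2.resize(b,(320,200)),0,0,0,320,cv2.BORDER_CONSTANT)]))
h=PSI
q=tray(68,0);e=ctrl.sense()["tcp_pos"];print((e[:2]-G)@TX+95,(e[:2]-G)@TY)
rows([(*tray(90,0),73,h),(*tray(80,0),80,h),(*tray(70,0),100,h),(*tray(60,0),125,h)],.15)
E
```

```text
[344 221]
95.25165078923054 0.9776788917316935
at [657.9 -70.   72.5] F [0.7 0.1 0. ] open 14.2 t 6.8
0.15,-0.001,-0.001,-0.005,-0.0,-0.0,0.0,0.15,-0.008,-0.001,-0.015,-0.0,-0.0,0.0,0.15,-0.028,-0.001,-0.025,-0.0,-0.0,0.0,0.15,-0.053,-0.001,-0.035,-0.0,-0.0,0.0
```

View pics/w4.png

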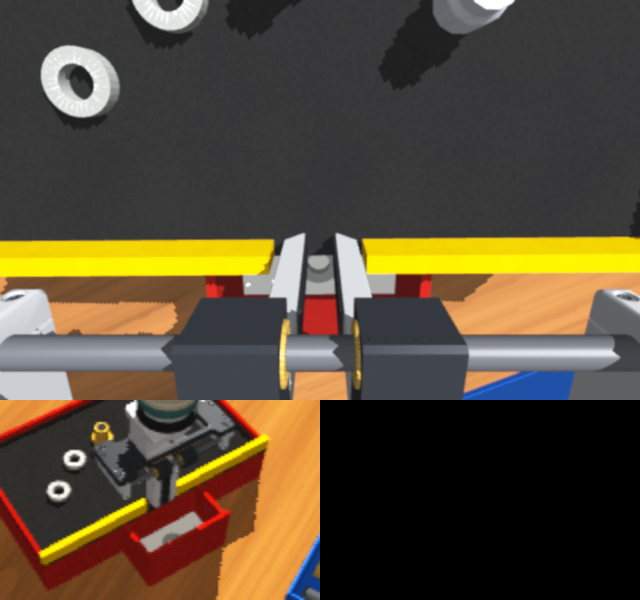

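Washer 1 has dropped: it shows in the slot in the scene crop, about (172,540). The gap edges at columns 273 and 362 put the fingers within 1 mm of centre. Backing out to washer 2.

```bash
python3 - <<'E'
from h import *
w=ctrl.camera("wrist");M=w["T_tool_cam"]
Rt=Ro.from_rotvec([0.459,1.522,-0.459]).as_matrix();R=Rt@M[:3,:3];o=Rt@M[:3,3]+np.array([597.2,-36.3,72.4])
w["R"]=R.T;w["t"]=-R.T@o
print(onplane(w,[(163,165),(98,244)],78), onplane(w,[(267,121),(436,139)],70))
h=0.15;p=np.array([513.5,-76.5])-36*np.array([np.cos(h),np.sin(h)])
a=np.array([*tray(65,0)]);
L=[(*tray(80,0),78,PSI),(*a,110,PSI)]+[(*(a+(p-a)*f),125,PSI+(h-PSI)*f) for f in (.15,.35,.55,.75,.95,1)]+[(*p,125,h)]*2
rows(L,.15)
E
```

```text
[[ 512.63583378  -75.39267549   78.        ]
 [ 526.24610224 -133.23625239   78.        ]] [[523.88991648 -19.92732639  70.        ]
 [579.79635206  47.77401564  70.        ]]
at [658.  -70.1  72.5] F [0.9 0.  0. ] open 14.4 t 6.85
0.15,-0.005,-0.001,-0.015,-0.0,-0.0,0.0,0.15,-0.037,-0.001,-0.03,-0.0,-0.0,0.0,0.15,-0.052,-0.014,-0.049,-0.09,-0.0,0.0,0.15,-0.052,-0.032,-0.075,-0.21,-0.0,0.0,0.15,-0.052,-0.049,-0.1,-0.33,-0.0,-0.0,0.15,-0.052,-0.067,-0.125,-0.45,-0.0,-0.0,0.15,-0.052,-0.085,-0.151,-0.57,-0.0,-0.0,0.15,-0.052,-0.089,-0.157,-0.6,-0.0,-0.0,0.15,-0.052,-0.089,-0.157,-0.6,-0.0,-0.0,0.15,-0.052,-0.089,-0.157,-0.6,-0.0,-0.0
```

Request:
apply_moves(commands=[0.15,-0.005,-0.001,-0.015,0,0,0,0.15,-0.037,-0.001,-0.03,0,0,0,0.15,-0.052,-0.014,-0.049,-0.09,0,0,0.15,-0.052,-0.032,-0.075,-0.21,0,0,0.15,-0.052,-0.049,-0.1,-0.33,0,0,0.15,-0.052,-0.067,-0.125,-0.45,0,0,0.15,-0.052,-0.085,-0.151,-0.57,0,0,0.15,-0.052,-0.089,-0.157,-0.6,0,0,0.15,-0.052,-0.089,-0.157,-0.6,0,0,0.15,-0.052,-0.089,-0.157,-0.6,0,0])

```text
clock: 8.1
tcp_pos: [479.9, -81.7, 124.7]
eef_rot: [-0.116, 1.566, 0.117]
force: [-0.5, -0.1, -0.7]
opening: 13.9
```

```bash
cat >> h.py <<'E'
def washers(z=78):  # bright rings seen by the wrist camera, centres on the washer-top plane
    w=grab("wrist");m=cv2.inRange(cv2.cvtColor(w["pixels"],cv2.COLOR_RGB2HSV),(0,0,165),(180,40,255))
    c,hi=cv2.findContours(m,cv2.RETR_CCOMP,cv2.CHAIN_APPROX_NONE)
    for k in c:
        (u,v),r=cv2.minEnclosingCircle(k)
        if 8<r<60: print((round(u),round(v)),round(r),np.round(onplane(w,(u,v),z)[0,:2],1),round(cv2.contourArea(k)))
E
python3 - <<'E'
from h import *
washers()
h=0.15;p=np.array([513,-76])-36*np.array([np.cos(h),np.sin(h)])
rows([(*p,z,h) for z in (118,110,102,94,87,81,77,74,73,73)],.15)
T=path([513,-76],h,73,k0=45,k1=25);print(len(T))
for t in T:print(np.round(t[:2],0),round(np.degrees(t[3])),end=" ")
E
```

```text
(478, 370) 26 [586.  61.] 658
(309, 358) 25 [594.5 -72.9] 1006
(628, 306) 13 [512.3 155.6] 108
(624, 294) 16 [503.5 148.5] 104
(13, 298) 10 [ 573.5 -297. ] 70
(237, 269) 24 [ 525.2 -135.4] 1422
(236, 271) 11 [ 527.  -135.3] 277
(321, 263) 23 [511.9 -76.2] 706
(350, 251) 22 [499.4 -57.3] 572
(296, 239) 9 [496.1 -96. ] 112
(251, 72) 12 [ 390.6 -137.4] 362
at [479.7 -81.6 124.6] F [0.4 0.3 0.2] open 14.2 t 8.15
0.15,0.007,0.001,-0.002,-0.0,0.0,-0.0,0.15,0.015,0.001,-0.002,-0.0,0.0,-0.0,0.15,0.023,0.001,-0.002,-0.0,0.0,-0.0,0.15,0.031,0.001,-0.002,-0.0,0.0,-0.0,0.15,0.038,0.001,-0.002,-0.0,0.0,-0.0,0.15,0.044,0.001,-0.002,-0.0,0.0,-0.0,0.15,0.048,0.001,-0.002,-0.0,0.0,-0.0,0.15,0.051,0.001,-0.002,-0.0,0.0,-0.0,0.15,0.052,0.001,-0.002,-0.0,0.0,-0.0,0.15,0.052,0.001,-0.002,-0.0,0.0,-0.0 

22
[491. -79.] 9 [501. -79.] 12 [510. -78.] 16 [520. -76.] 18 [530. -73.] 20 [539. -70.] 21 [548. -67.] 21 [557. -63.] 20 [566. -59.] 17 [575. -54.] 11 [580. -50.] 3 [585. -48.] -4 [589. -45.] -11 [592. -43.] -18 [596. -42.] -25 [605. -46.] -26 [613. -50.] -26 [622. -54.] -26 [631. -58.] -26 [640. -63.] -26 [649. -67.] -26 [658. -71.] -26
```

Wrist detection confirms washer 2 at (512,-76) and washer 3 at (526,-135). Descending.

Request:
apply_moves(commands=[0.15,0.007,0.001,-0.002,0,0,0,0.15,0.015,0.001,-0.002,0,0,0,0.15,0.023,0.001,-0.002,0,0,0,0.15,0.031,0.001,-0.002,0,0,0,0.15,0.038,0.001,-0.002,0,0,0,0.15,0.044,0.001,-0.002,0,0,0,0.15,0.048,0.001,-0.002,0,0,0,0.15,0.051,0.001,-0.002,0,0,0,0.15,0.052,0.001,-0.002,0,0,0,0.15,0.052,0.001,-0.002,0,0,0])

```text
clock: 9.4
tcp_pos: [476.2, -81.4, 72.5]
eef_rot: [-0.117, 1.567, 0.117]
force: [-0.3, 0.1, 0.4]
opening: 14.0
```

```bash
python3 - <<'E'
from h import *
T=path([513,-76],.15,73,k0=45,k1=25)
rows(T[:10],.15)
E
```

```text
at [476.2 -81.4  72.5] F [-0.3  0.1  0.4] open 14.0 t 9.4
0.15,-0.0,-0.0,0.015,-0.0,0.0,0.0,0.15,-0.0,-0.001,0.025,-0.07,0.0,0.0,0.15,-0.0,-0.002,0.034,-0.13,0.0,0.0,0.15,-0.0,-0.001,0.044,-0.17,0.0,0.0,0.15,-0.0,-0.0,0.054,-0.2,0.0,0.0,0.15,-0.0,0.002,0.064,-0.22,0.0,0.0,0.15,-0.0,0.004,0.073,-0.22,0.0,0.0,0.15,-0.0,0.006,0.083,-0.2,0.0,0.0,0.15,-0.0,0.009,0.092,-0.14,0.0,0.0,0.15,-0.0,0.012,0.101,-0.03,0.0,0.0
```

Request:
apply_moves(commands=[0.15,0,0,0.015,0,0,0,0.15,0,-0.001,0.025,-0.07,0,0,0.15,0,-0.002,0.034,-0.13,0,0,0.15,0,-0.001,0.044,-0.17,0,0,0.15,0,0,0.054,-0.2,0,0,0.15,0,0.002,0.064,-0.22,0,0,0.15,0,0.004,0.073,-0.22,0,0,0.15,0,0.006,0.083,-0.2,0,0,0.15,0,0.009,0.092,-0.14,0,0,0.15,0,0.012,0.101,-0.03,0,0])

```text
clock: 10.65
tcp_pos: [574.7, -54.1, 72.4]
eef_rot: [-0.137, 1.567, 0.138]
force: [-0.9, 0.5, 0.7]
opening: 14.3
```

```bash
python3 - <<'E'
from h import *
T=path([513,-76],.15,73,k0=45,k1=25)
washers();rows(T[10:20],.15)
E
```

```text
(470, 359) 10 [627.4  47.1] 146
(310, 358) 26 [643.8 -47.9] 823
(630, 306) 12 [576.  126.1] 98
(626, 295) 13 [570.  121.3] 66
(22, 318) 35 [ 645.4 -216.6] 1765
(14, 297) 10 [ 631.6 -219.9] 94
(320, 301) 19 [603.9 -48.9] 509
(320, 279) 15 [590.3 -51.1] 140
(504, 290) 41 [578.6  52.4] 2627
(518, 308) 12 [588.9  63.8] 338
(350, 252) 23 [571.4 -37.5] 598
(296, 239) 9 [568.9 -68. ] 98
(177, 138) 36 [ 525.9 -134.6] 3580
(175, 141) 18 [ 527.3 -135.3] 684
at [576.3 -53.   72.7] F [1.5 0.9 0.3] open 14.3 t 10.7
0.15,-0.0,0.002,0.005,0.11,0.0,-0.0,0.15,-0.0,0.004,0.009,0.23,0.0,-0.0,0.15,-0.0,0.005,0.014,0.36,0.0,-0.0,0.15,-0.0,0.007,0.018,0.48,0.0,-0.0,0.15,-0.0,0.007,0.021,0.6,0.0,-0.0,0.15,-0.0,0.002,0.029,0.62,0.0,-0.0,0.15,-0.0,-0.003,0.037,0.62,0.0,-0.0,0.15,-0.0,-0.009,0.045,0.62,0.0,-0.0,0.15,-0.0,-0.015,0.053,0.62,0.0,-0.0,0.15,-0.0,-0.02,0.061,0.62,0.0,-0.0
```

Washer still at column 320, so it is centred.

Request:
apply_moves(commands=[0.15,0,0.002,0.005,0.11,0,0,0.15,0,0.004,0.009,0.23,0,0,0.15,0,0.005,0.014,0.36,0,0,0.15,0,0.007,0.018,0.48,0,0,0.15,0,0.007,0.021,0.6,0,0,0.15,0,0.002,0.029,0.62,0,0,0.15,0,-0.003,0.037,0.62,0,0,0.15,0,-0.009,0.045,0.62,0,0,0.15,0,-0.015,0.053,0.62,0,0,0.15,0,-0.02,0.061,0.62,0,0])

```text
clock: 11.95
tcp_pos: [638.4, -63.9, 72.4]
eef_rot: [0.346, 1.543, -0.346]
force: [-0.4, 0.3, -0.2]
opening: 14.1
```

```bash
python3 - <<'E'
from h import *
washers()
e=ctrl.sense()["tcp_pos"];print((e[:2]-G)@TX+95,(e[:2]-G)@TY)
T=[(*tray(x,-.3),73,PSI) for x in (84,90,95.5,95.5,95.5)]+[(*tray(90,0),73,PSI),(*tray(80,0),80,PSI),(*tray(70,0),105,PSI),(*tray(65,0),125,PSI),(*tray(65,0),125,PSI)]
rows(T,.15)
E
```

```text
(36, 385) 39 [ 643.9 -260.1] 1830
(312, 354) 27 [695.5 -96.3] 785
(320, 306) 18 [668.  -77.5] 394
(622, 302) 21 [739.3  78.8] 398
(628, 298) 12 [737.8  82.5] 118
(344, 275) 43 [656.2 -57. ] 1614
(296, 273) 41 [643.5 -81.1] 1566
(94, 119) 38 [ 526.5 -132.7] 3724
(90, 123) 20 [ 527.5 -135.6] 743
(492, 37) 36 [574.1  53.9] 2880
(500, 39) 16 [576.6  57. ] 667
76.45811080001343 -1.831081890281564
at [639.8 -64.5  72.5] F [ 1.3 -0.7 -0.7] open 14.3 t 12.0
0.15,-0.001,0.002,0.008,0.0,0.0,-0.0,0.15,-0.001,0.001,0.014,0.0,0.0,-0.0,0.15,-0.0,0.001,0.019,0.0,0.0,-0.0,0.15,-0.0,0.001,0.019,0.0,0.0,-0.0,0.15,-0.0,0.001,0.019,0.0,0.0,-0.0,0.15,-0.001,0.002,0.014,0.0,0.0,-0.0,0.15,-0.008,0.002,0.004,0.0,0.0,-0.0,0.15,-0.033,0.002,-0.006,0.0,0.0,-0.0,0.15,-0.053,0.002,-0.011,0.0,0.0,-0.0,0.15,-0.053,0.002,-0.011,0.0,0.0,-0.0
```

Request:
apply_moves(commands=[0.15,0,0.002,0.008,0,0,0,0.15,0,0.001,0.014,0,0,0,0.15,0,0.001,0.019,0,0,0,0.15,0,0.001,0.019,0,0,0,0.15,0,0.001,0.019,0,0,0,0.15,0,0.002,0.014,0,0,0,0.15,-0.008,0.002,0.004,0,0,0,0.15,-0.033,0.002,-0.006,0,0,0,0.15,-0.053,0.002,-0.011,0,0,0,0.15,-0.053,0.002,-0.011,0,0,0])

```text
clock: 13.25
tcp_pos: [629.8, -56.5, 127.8]
eef_rot: [0.346, 1.539, -0.345]
force: [0.2, 0.6, -0.6]
opening: 14.6
```

```bash
python3 - <<'E'
from h import *
s=grab("scene");p=proj(s,[[*tray(60,0),70]])[0].astype(int)
cv2.imwrite("pics/s5.png",cv2.resize(s["pixels"][p[1]-60:p[1]+70,p[0]-100:p[0]+90,::-1],None,fx=3,fy=3,interpolation=cv2.INTER_CUBIC))
h=0.65;P=np.array([526,-136.]);p=P-36*np.array([np.cos(h),np.sin(h)]);print(p,(p-G)@TX+95,(p-G)@TY)
a=ctrl.sense()["tcp_pos"][:2]
L=[(*(a+(p-a)*f),125,PSI+(h-PSI)*f) for f in (.13,.27,.41,.55,.69,.83,.97,1)]+[(*p,118,h),(*p,110,h)]
rows(L,.15)
T=path(P,h,73,k0=45,k1=25);print(len(T))
for t in T:print(np.round(t[:2],0),round(np.degrees(t[3])),end=" ")
E
```

```text
[ 497.34098325 -157.78671061] -11.791760835084546 -147.40434918534783
at [629.2 -56.8 126.5] F [-0.4  0.3  0.1] open 14.2 t 13.3
0.15,0.001,-0.019,-0.01,-0.14,0.0,-0.0,0.15,0.001,-0.04,-0.021,-0.29,0.0,-0.0,0.15,0.001,-0.061,-0.031,-0.44,0.0,-0.0,0.15,0.001,-0.081,-0.042,-0.6,0.0,0.0,0.15,0.001,-0.102,-0.053,-0.75,0.0,0.0,0.15,0.001,-0.122,-0.063,-0.9,0.0,0.0,0.15,0.001,-0.143,-0.074,-1.06,0.0,0.0,0.15,0.001,-0.148,-0.076,-1.09,0.0,0.0,0.15,0.008,-0.148,-0.076,-1.09,0.0,0.0,0.15,0.016,-0.148,-0.076,-1.09,0.0,0.0 

28
[ 508. -150.] 37 [ 517. -145.] 42 [ 525. -139.] 46 [ 532. -133.] 49 [ 539. -126.] 50 [ 546. -118.] 51 [ 552. -111.] 52 [ 558. -103.] 52 [564. -95.] 51 [570. -87.] 49 [575. -79.] 45 [580. -71.] 39 [583. -65.] 32 [585. -61.] 25 [586. -58.] 18 [587. -55.] 11 [589. -52.] 4 [590. -49.] -3 [592. -46.] -11 [594. -44.] -18 [596. -42.] -25 [604. -46.] -26 [613. -50.] -26 [622. -54.] -26 [631. -58.] -26 [640. -63.] -26 [649. -67.] -26 [658. -71.] -26
```

View pics/s5.png

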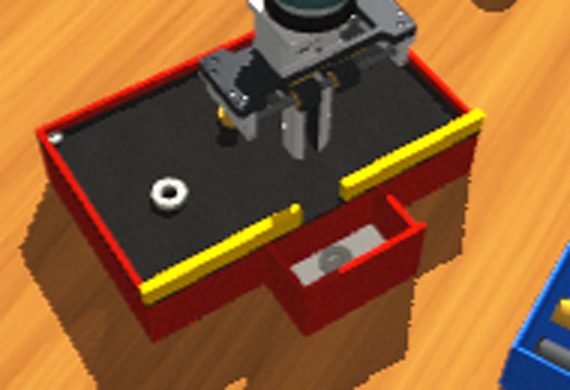

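Washer 2 is gone from the deck. Only washer 3 remains on it, and one washer shows in the slot at about (335,260); any second one is stacked or hidden. Going to washer 3.

Request:
apply_moves(commands=[0.15,0.001,-0.019,-0.01,-0.14,0,0,0.15,0.001,-0.04,-0.021,-0.29,0,0,0.15,0.001,-0.061,-0.031,-0.44,0,0,0.15,0.001,-0.081,-0.042,-0.6,0,0,0.15,0.001,-0.102,-0.053,-0.75,0,0,0.15,0.001,-0.122,-0.063,-0.9,0,0,0.15,0.001,-0.143,-0.074,-1.06,0,0,0.15,0.001,-0.148,-0.076,-1.09,0,0,0.15,0.008,-0.148,-0.076,-1.09,0,0,0.15,0.016,-0.148,-0.076,-1.09,0,0])

```text
clock: 14.55
tcp_pos: [497.7, -157.4, 108.9]
eef_rot: [-0.508, 1.51, 0.508]
force: [-1.0, 0.1, 0.6]
opening: 13.8
```

```bash
python3 - <<'E'
from h import *
washers()
h=0.65;P=np.array([526,-136.]);p=P-36*np.array([np.cos(h),np.sin(h)])
rows([(*p,z,h) for z in (102,95,88,82,78,75,73,73,73,73)],.15)
E
```

```text
(622, 292) 10 [409.7  35.7] 44
(18, 292) 9 [ 659.8 -294.1] 44
(319, 279) 23 [ 527. -136.] 731
(453, 111) 12 [ 391.4 -139.6] 304
at [ 496.9 -157.3  108. ] F [-0.3  0.7  0.2] open 13.9 t 14.6
0.15,0.006,-0.001,0.0,-0.0,-0.0,-0.0,0.15,0.013,-0.001,0.0,-0.0,-0.0,-0.0,0.15,0.02,-0.001,0.0,-0.0,-0.0,-0.0,0.15,0.026,-0.001,0.0,-0.0,-0.0,-0.0,0.15,0.03,-0.001,0.0,-0.0,-0.0,-0.0,0.15,0.033,-0.001,0.0,-0.0,-0.0,-0.0,0.15,0.035,-0.001,0.0,-0.0,-0.0,-0.0,0.15,0.035,-0.001,0.0,-0.0,-0.0,-0.0,0.15,0.035,-0.001,0.0,-0.0,-0.0,-0.0,0.15,0.035,-0.001,0.0,-0.0,-0.0,-0.0
```

Request:
apply_moves(commands=[0.15,0.006,0,0,0,0,0,0.15,0.013,0,0,0,0,0,0.15,0.02,0,0,0,0,0,0.15,0.026,0,0,0,0,0,0.15,0.03,0,0,0,0,0,0.15,0.033,0,0,0,0,0,0.15,0.035,0,0,0,0,0,0.15,0.035,0,0,0,0,0,0.15,0.035,0,0,0,0,0,0.15,0.035,0,0,0,0,0])

```text
clock: 15.85
tcp_pos: [497.0, -158.3, 74.6]
eef_rot: [-0.508, 1.51, 0.508]
force: [0.2, -0.1, 0.8]
opening: 14.1
```

```bash
python3 - <<'E'
from h import *
T=path([526,-136],.65,73,k0=45,k1=25)
rows(T[:10],.15)
E
```

```text
at [ 497.  -158.3   74.6] F [ 0.2 -0.1  0.8] open 14.1 t 15.85
0.15,0.002,0.0,0.014,-0.0,0.0,0.0,0.15,0.002,-0.001,0.024,-0.09,0.0,0.0,0.15,0.002,-0.002,0.034,-0.16,0.0,0.0,0.15,0.002,-0.001,0.044,-0.2,0.0,0.0,0.15,0.002,0.001,0.053,-0.23,0.0,0.0,0.15,0.002,0.003,0.063,-0.25,0.0,0.0,0.15,0.002,0.005,0.073,-0.26,0.0,0.0,0.15,0.002,0.007,0.082,-0.25,0.0,0.0,0.15,0.002,0.01,0.092,-0.24,0.0,0.0,0.15,0.002,0.013,0.101,-0.21,0.0,0.0
```

Request:
apply_moves(commands=[0.15,0.002,0,0.01,0,0,0,0.15,0.002,-0.001,0.024,-0.09,0,0,0.15,0.002,-0.002,0.034,-0.16,0,0,0.15,0.002,-0.001,0.044,-0.2,0,0,0.15,0.002,0.001,0.053,-0.23,0,0,0.15,0.002,0.003,0.063,-0.25,0,0,0.15,0.002,0.005,0.073,-0.26,0,0,0.15,0.002,0.007,0.082,-0.25,0,0,0.15,0.002,0.01,0.092,-0.24,0,0,0.15,0.002,0.013,0.101,-0.21,0,0])

```text
clock: 17.1
tcp_pos: [569.8, -86.1, 72.5]
eef_rot: [-0.67, 1.465, 0.67]
force: [-0.1, -0.4, -0.1]
opening: 14.0
```

```bash
python3 - <<'E'
from h import *
T=path([526,-136],.65,73,k0=45,k1=25)
washers();rows(T[10:20],.15)
E
```

```text
(468, 392) 8 [561.7  45.8] 58
(622, 292) 10 [456.1  43.7] 46
(18, 292) 10 [ 714.5 -179.9] 48
(320, 301) 18 [589.5 -63.4] 448
(168, 304) 31 [ 656.1 -119. ] 636
(320, 276) 16 [579.1 -75.4] 384
at [570.8 -84.4  72.7] F [ 1.2  0.1 -0. ] open 14.2 t 17.15
0.15,-0.0,0.0,0.007,0.07,0.0,0.0,0.15,-0.0,0.002,0.016,0.18,0.0,-0.0,0.15,-0.0,0.003,0.022,0.3,0.0,-0.0,0.15,-0.0,0.005,0.027,0.43,0.0,-0.0,0.15,-0.0,0.006,0.03,0.55,0.0,-0.0,0.15,-0.0,0.007,0.033,0.67,0.0,-0.0,0.15,-0.0,0.008,0.036,0.8,0.0,-0.0,0.15,-0.0,0.009,0.039,0.92,0.0,-0.0,0.15,-0.0,0.009,0.043,1.04,0.0,-0.0,0.15,-0.0,0.009,0.046,1.17,0.0,-0.0
```

Washer centred at column 320. Turning.

Request:
apply_moves(commands=[0.15,0,0,0.007,0.07,0,0,0.15,0,0.002,0.016,0.18,0,0,0.15,0,0.003,0.022,0.3,0,0,0.15,0,0.005,0.027,0.43,0,0,0.15,0,0.006,0.03,0.55,0,0,0.15,0,0.007,0.033,0.67,0,0,0.15,0,0.008,0.036,0.8,0,0,0.15,0,0.009,0.039,0.92,0,0,0.15,0,0.009,0.043,1.04,0,0,0.15,0,0.009,0.046,1.17,0,0])

```text
clock: 18.4
tcp_pos: [592.7, -45.7, 72.5]
eef_rot: [0.248, 1.557, -0.247]
force: [-1.2, 0.1, 0.1]
opening: 13.8
```

```bash
python3 - <<'E'
from h import *
T=path([526,-136],.65,73,k0=45,k1=25)
washers();rows(T[20:],.15)
E
```

```text
(35, 382) 37 [ 620.2 -238.9] 1610
(309, 355) 26 [654.1 -72.1] 882
(321, 306) 16 [624.1 -55. ] 343
(622, 302) 21 [674.7 109. ] 407
(628, 298) 12 [673.  112.2] 116
(344, 278) 45 [610.9 -37.6] 1648
(295, 270) 37 [597.8 -61.7] 1482
(491, 172) 38 [577.   51.3] 2562
(501, 185) 13 [585.2  55.3] 470
at [593.1 -45.   72.7] F [0.5 0.1 0.5] open 13.9 t 18.45
0.15,-0.0,0.004,0.002,0.11,0.0,-0.0,0.15,-0.0,0.003,0.011,0.13,0.0,-0.0,0.15,-0.0,0.002,0.021,0.13,0.0,-0.0,0.15,-0.0,0.001,0.031,0.13,0.0,-0.0,0.15,-0.0,-0.001,0.04,0.13,0.0,-0.0,0.15,-0.0,-0.002,0.05,0.13,0.0,-0.0,0.15,-0.0,-0.003,0.06,0.13,0.0,-0.0,0.15,-0.0,-0.004,0.07,0.13,0.0,-0.0
```

Request:
apply_moves(commands=[0.15,0,0.004,0.004,0.11,0,0,0.15,0,0.003,0.011,0.13,0,0,0.15,0,0.002,0.021,0.13,0,0,0.15,0,0.001,0.031,0.13,0,0,0.15,0,-0.001,0.04,0.13,0,0,0.15,0,-0.002,0.05,0.13,0,0,0.15,0,-0.003,0.06,0.13,0,0,0.15,0,-0.004,0.07,0.13,0,0,0.15,0,-0.004,0.07,0.13,0,0,0.15,0,-0.004,0.07,0.13,0,0])

```text
clock: 19.7
tcp_pos: [657.7, -71.0, 72.3]
eef_rot: [0.346, 1.544, -0.345]
force: [0.7, 0.3, 0.6]
opening: 14.0
```

```bash
python3 - <<'E'
from h import *
e=ctrl.sense()["tcp_pos"];print((e[:2]-G)@TX+95,(e[:2]-G)@TY)
washers(14)
T=[(*tray(90,0),74,PSI),(*tray(75,0),82,PSI),(*tray(65,0),110,PSI),(*tray(60,0),150,PSI)]+[(*tray(20,0),200,PSI)]+[(*tray(-20,0),230,PSI)]*5
rows(T,.15)
E
```

```text
95.50751659357283 -0.026270697423221735
(36, 385) 39 [ 692.4 -352.2] 1696
(313, 353) 28 [ 763.1 -126.5] 667
(622, 302) 21 [822.3 111.5] 257
(23, 319) 35 [ 636.2 -320.7] 2163
(14, 298) 9 [ 617.4 -314.6] 66
(320, 286) 14 [710.1 -95.5] 256
(355, 272) 43 [710.4 -66. ] 2074
(282, 270) 42 [ 684.9 -115.6] 2106
(500, 1) 21 [579.5  87.5] 372
at [657.7 -71.   72.4] F [-0.6 -1.7  0.3] open 14.3 t 19.75
0.15,-0.002,0.0,-0.005,0.01,-0.0,0.0,0.15,-0.01,0.0,-0.02,0.01,-0.0,0.0,0.15,-0.038,0.0,-0.03,0.01,-0.0,0.0,0.15,-0.078,0.0,-0.035,0.01,-0.0,0.0,0.15,-0.128,0.0,-0.075,0.01,-0.0,0.0,0.15,-0.158,0.001,-0.115,0.01,-0.0,0.0,0.15,-0.158,0.001,-0.115,0.01,-0.0,0.0,0.15,-0.158,0.001,-0.115,0.01,-0.0,0.0,0.15,-0.158,0.001,-0.115,0.01,-0.0,0.0,0.15,-0.158,0.001,-0.115,0.01,-0.0,0.0
```

Request:
apply_moves(commands=[0.15,-0.002,0,-0.005,0,0,0,0.15,-0.01,0,-0.02,0,0,0,0.15,-0.038,0,-0.03,0,0,0,0.15,-0.078,0,-0.035,0,0,0,0.15,-0.128,0,-0.06,0,0,0,0.15,-0.158,0,-0.08,0,0,0,0.15,-0.158,0,-0.08,0,0,0,0.15,-0.158,0,-0.08,0,0,0,0.15,-0.158,0,-0.08,0,0,0,0.15,-0.158,0,-0.08,0,0,0])

```text
clock: 21.0
tcp_pos: [585.4, -37.4, 229.2]
eef_rot: [0.346, 1.545, -0.346]
force: [-0.6, -0.1, -0.3]
opening: 13.8
```

```bash
python3 - <<'E'
from h import *
s=grab("scene");w=grab("wrist");p=proj(s,[[*tray(60,0),70]])[0].astype(int)
a=cv2.resize(s["pixels"][p[1]-60:p[1]+70,p[0]-100:p[0]+90,::-1],(585,400),interpolation=cv2.INTER_CUBIC)
q=proj(w,[[*tray(130,0),14]])[0].astype(int);print(q)
b=w["pixels"][max(0,q[1]-60):q[1]+60,max(0,q[0]-70):q[0]+70,::-1];b=cv2.resize(b,(210,180))
im=np.zeros((400,795,3),np.uint8);im[:,:585]=a;im[:180,585:]=b;im[200:331,585:]=cv2.resize(w["pixels"][:,:,::-1],(210,131))
cv2.imwrite("pics/f.png",im);print(ctrl.sense()["force"])
E
```

```text
[320 261]
[0.04797031 0.12787375 0.10266141]
```

View pics/f.png

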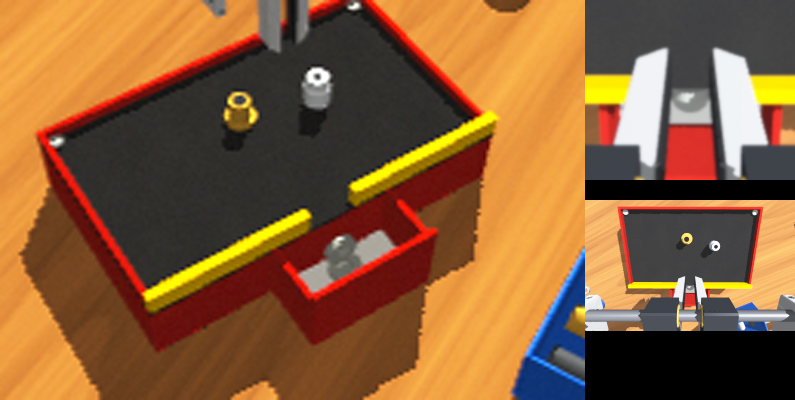

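The deck holds only the bush (240,110) and the socket (317,88), both upright in place. The washers lie in a pile in the slot at about (342,255), and the hand is clear.

```bash
python3 -c "
from station import ctrl
print(ctrl.job_done())"
```

```text
the job is handed in; nothing more can be done
None
```

I swept all three washers along the deck one at a time, cradled between two slightly open fingertips, through the gate into the catch slot. I handed the job in at about 21 s on the robot's clock.

- **Forces:** wrist force readings stayed within about 2 N whenever I read them, which was at the ends of moves.
- **Final pictures:** the deck is empty except for the bush and the socket, both upright where they stood. The hand is raised about 160 mm above the deck, touching nothing.
- **Not fully confirmed:** the washers landed on top of each other in the slot, with one apparently leaning on the others. I could not count three separate rings. I infer all three are there because the deck is empty and the crops show no washer outside the slot.
- **Measurement disagreement:** the scene and wrist cameras differed by about 2–7 mm on washer positions and heights. The close wrist views settled this before each push.

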